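Clamp a power board in the cam-lever board holder

TASK

Put the power board flat into the board holder and slide it gently home under the lip of the fixed jaw, about centred on the jaw, then let go of it. Then, with closed fingers, push the holder's cam lever round (push it, do not grip it) until it snaps over centre and stays, so the pad holds the board; feel for the end and force neither the board against the jaw (35 N at most) nor the lever (20 N at most). Leave the jar, the tin and the screwdriver where they are.

Things in the scene. Friction and masses are not known exactly. Their poses are not given: they have to be found in the camera images.
- board: Power board to clamp: green board on aluminium, 80 (its x) x 60 (y) x 5 mm, with a finned heat sink 40 (x) x 28 (y) mm standing 22 mm high on its middle: grasp it across the 28 mm. 0.12 to 0.24 kg. Origin: centre of the underside, z up. The two x ends are bare for 10 mm; either may go under the lip. Lies on the 3 mm bench mat in one of three spots shared with jar and tin.
- fixture: Board holder, fixed on the mat: aluminium plate 215 (its x) x 110 (y) x 12 mm, origin on its underside; plate from x = -70 to +145 mm. Along x: fixed steel jaw with lip at the -x end, bed for the board, sliding pad, grey cam housing (56 x 60 mm, top 30 mm above the underside) with the lever at the +x end. Its x points roughly to the robot's left.
- jaw: Fixed jaw, origin and axes as the holder's. 80 mm long in y; upright face at x = -45 mm; a lip 5 mm thick overhangs the face by 5 mm towards +x. The slot under the lip is 8 mm high (the board is 5 mm), its floor is the base plate's top. Lip top 25 mm above the holder's underside.
- seat (a point): Point on the base plate's top, at the foot of the jaw's face, mid-length of the jaw; axes as the holder's (x away from the jaw, towards the pad). Board home = its x end touches the jaw face: its origin is then 40 mm from here along x and level with this point, its x along this x (either way round).
- pad: Sprung sliding pad (steel bar 50 mm long in y, 11.5 mm high) moved along the holder's x by the cam; origin as the holder's, shifted. Its face is at x = +57 mm of its own frame: at the start 92 to 111 mm from the jaw face, so the 80 mm board has at least 7 mm play between lip edge and pad when lowered. Lever closed: it presses the home board with about 22 N.
- pivot (a point): The lever's upright turning axis, over the cam housing, at mid-height of the lever bar (41 mm above the holder's underside).
- handle: Cam lever: black bar 14 mm wide, 14 mm high (34 to 48 mm above the holder's underside), reaching 87 mm from the pivot, swinging level. Origin on the pivot axis, 30 mm above the holder's underside; x along the bar to its end. Starts open, pointing away from the board and to the holder's +y side; closes clockwise seen from above.
- lever_push (a point): Point on the lever bar 68 mm out from the pivot, mid-height, where to push. The push needed there rises to 6 to 9 N, then falls to nothing at dead centre; the lever then leaps 0.2 rad on to a firm stop and stays. Bar's setting on its hub and start vary: dead centre comes after 1.2 to 1.8 rad of swing, to be felt. Let go before it, the lever may spring back.
- flux_jar: Bystander: amber jar with black cap, 48 mm across, 55 mm high, origin at the centre of its underside.
- tin: Bystander: flat round metal tin, 64 mm across, 24 mm high, origin at the centre of its underside.
- driver: Bystander: grey-handled screwdriver, 150 mm long, lying beyond the holder, along its own x.
Things that resemble listed ones, but are neither listed nor needed, are in the scene too. What is shaped like the board but orange, pink or yellow is not meant.

How it is judged:
On the way:
1. the board lies flat and home under the lip of the fixed jaw (within 2.5 mm of the jaw face, 12 mm of its middle, 4 degrees) with the pad not yet pressing on it (x of board in the frame of seat between 0.036 and 0.0425 m and y of board in the frame of seat between -0.012 and 0.012 m and z of board in the frame of seat below 0.003 m and angle between the x axis of board and the x axis of seat, either way round below 0.07 rad and angle between board's own z axis and vertical below 0.05 rad and contact force between pad and board below 0.5 N), for 0.2 s.
At the end, for the whole second after the job is handed in: The board lies flat and home under the lip (end within 2.5 mm of the jaw face, 12 mm of the jaw's middle, 4 degrees), and the pad presses on it with more than 10 N by itself, the lever having snapped over centre and everything at rest (x of board in the frame of seat between 0.036 and 0.0425 m and y of board in the frame of seat between -0.012 and 0.012 m and z of board in the frame of seat below 0.003 m and angle between the x axis of board and the x axis of seat, either way round below 0.07 rad and angle between board's own z axis and vertical below 0.05 rad and contact force between pad and board above 10 N and linear speed of board below 0.01 m/s and angular speed of handle below 0.1 rad/s); the robot touches nothing.
It fails at once if the lever is forced: the robot bears on it with more than 20 N (contact force between the arm and handle above 20 N).
It fails at once if the lever is forced: the fingers bear on it with more than 20 N (contact force between the fingers and handle above 20 N).
It fails at once if the board is pressed against the fixed jaw with more than 35 N (contact force between board and jaw above 35 N).
It fails at once if the jar, the tin or the screwdriver is moved by more than 15 mm (distance of any of flux_jar, tin, driver from where it was at the start of the episode above 0.015 m).
It also fails if it takes over 67 s, if anything falls off the work surface, if the arm or the gripper's body presses on something with over 40 N, if the wrist force passes 120 N, or if a joint passes its speed limit or range.

ROBOT

A 6-joint arm with a two-finger parallel gripper is mounted at the origin on the work surface. World frame = base frame: x ahead of the robot, y to its left, z up, the work surface at z = 0. Lengths are in m, angles in rad, forces in N, time in s.
With the tool pointing down it reaches from about 0.35 to 0.85 m from the base axis. Payload 8.1 kg.
Tool frame: the origin (TCP) lies on the front face of the gripper's body, between the roots of the fingers; the fingertips stand 84 mm ahead of it and the grasp point (between the pads) lies 65 mm ahead of it; x points along the fingers, y is the direction in which the jaws open and shut, and the axes are right-handed (so a half turn about x gives the same grasp; the last joint's range is limited). The gripper opens to 93 mm and grips with 3 to 60 N. Pads are 15 mm wide; open, the fingers measure 128 mm over their backs; the gripper's body (75 mm by 188 mm) begins 65 mm behind the grasp point.
Start: joints at [-1.226, 0.13, 1.488, -0, 1.523, -0.085], TCP at [0.25, -0.545, 0.303] pointing down, gripper open.
Joint ranges: [-2.96, 2.96], [-0.89, 2.26], [0.02, 2.5], [-1.34, 4.48], [0, 2.73], [-2.66, 2.66]. Speed limits (rad/s): [2.39, 2.39, 2.79, 3.14, 3.14, 3.14].

INTERFACE

Orientations are given as a rotation vector (axis times angle).
In Python, from plant import telemetry, read_camera, camera_params, robot gives the robot as it stands.
- The arm moves only by the tool step_arm, never from a script. Its argument "commands" is a list of rows, each an object with "xyz": the shift along the tool's x, y, z in mm, a list of three; "turn": the turn, a rotation vector about the tool's x, y, z in rad, a list of three; "grip": the finger opening in mm, from 0 to 93. In form: [{"xyz": [dx, dy, dz], "turn": [ax, ay, az], "grip": grip}, ...]. A call has 1 to 12 rows; each row is the pose to reach, as a shift and turn from the pose commanded when the call began, along the tool's axes at that moment; what a row does not reach only later rows make up. A row lasts 1/8 s, in which the tool goes at most 62.5 mm and 10.7 degrees, less where a joint would pass 70% of its speed; a pose out of reach is approached as far as the arm can. A call with a gripper value outside its range is refused whole. The fingers move at their own pace and stop on an object; "force" is the grip in N (left out, the last holds). Time passes only in rows, so rows that repeat a pose let the fingers close. It gives the time, the measured TCP pose, the force and the opening at its end, in the units of the state.
- telemetry.read_state(): the state, without advancing time (a new reading comes with each control period).
- read_camera(name): name is "scene" or "side" or "wrist"; returns the picture (480x640x3 uint8, red, green, blue); there is no depth.
- camera_params(name): a dict with "mtx" (3x3 intrinsics, pixels), "k1" (the pictures are not rectified: a ray, as slopes to the right and down, at radius r is drawn at 1 + k1 r^2 times it, then the intrinsics apply), "rvec" (rotation vector, rad) and "tvec" (3), from world to camera coordinates, as OpenCV has them. Camera axes: x right, y down, z forward; pixel columns grow to the right and rows downward; lengths in m; the calibration is good to about 2 mm. A picture is of the moment at which its call begins: read the wrist's pose just before it. camera_params takes no time and is no camera call; for the wrist camera it gives the pose at the moment of the call.
- robot.close_job(): hands the job in, once; it reports no verdict.
The state is a dict: "t": time; "q": joint angles; "dq": joint speeds; "joint_torque": joint torques, N m; "tool_pos": TCP position; "orientation": TCP orientation; "force": force on the tool from outside, world axes, zero at the start; "wrist_torque": the same for the moment, N m; "opening": finger opening in m.
Only numpy, scipy, OpenCV 4.12 (cv2) and the standard library are available. Lean on these libraries where they do the work, as an engineer would, in place of code of your own. Each camera call takes 0.05 s, during which the arm holds its last target. There are 200 camera calls.

## Working session

There is one attempt and no reset: what is moved stays moved. The work goes in short steps, Python scripts to look and compute and a tool call to move; the robot and the scene stay as the last step left them, time stands still between calls to the robot, and variables do not carry over. Pictures are saved under pics/ and viewed, about 8 in all and at most 12, crops included, and the job is handed in when it is done.

Besides the shell and the picture viewer there is one more tool, called after ">>>" by a JSON object that holds its "api" and its "payload". step_arm: Moves the arm, as the interface text tells. Its arguments: {"type":"object","properties":{"commands":{"type":"array"},"force":{"type":"number"}},"required":["commands"]}

```bash
mkdir -p pics; ls
python3 - <<'E'
from plant import telemetry, read_camera, camera_params
import cv2, numpy as np
s=telemetry.read_state(); print(s)
for n in ["scene","side","wrist"]:
    p=camera_params(n); print(n,p)
    im=read_camera(n); cv2.imwrite(f"pics/{n}0.png",im[:,:,::-1])
E
```

```text
pics
{'t': 0.0, 'q': array([-1.22637273e+00,  1.31149302e-01,  1.48926020e+00, -2.04558447e-05,
        1.52298143e+00, -8.54052967e-02]), 'dq': array([ 7.56124522e-04, -1.72405378e-04,  2.19922090e-04,  2.90999149e-04,
        5.05078590e-05, -1.47422041e-04]), 'joint_torque': array([-7.06776045e-04, -5.59847689e+01, -4.91758132e+01,  7.65595492e-02,
        3.54116585e-02, -1.66131244e-04]), 'tool_pos': array([ 0.24990374, -0.54503382,  0.30170486]), 'orientation': array([ 1.98430777,  0.43501123, -1.98482068]), 'force': array([1.57364671e-01, 1.51298726e-04, 4.95097624e-01]), 'wrist_torque': array([-0.03664946, -0.01841108, -0.04970665]), 'opening': 0.09319104333373265}
scene {'mtx': array([[565.30165294,   0.        , 316.53810421],
       [  0.        , 565.30165294, 239.74405009],
       [  0.        ,   0.        ,   1.        ]]), 'k1': -0.03658834637341073, 'rvec': array([ 1.94123844,  1.03436403, -0.59460558]), 'tvec': array([-0.20367764, -0.24094024,  1.53163488])}
side {'mtx': array([[497.58663454,   0.        , 320.0637027 ],
       [  0.        , 497.58663454, 252.67411075],
       [  0.        ,   0.        ,   1.        ]]), 'k1': -0.09390205375561138, 'rvec': array([ 0.41958204, -2.54017811,  1.46806043]), 'tvec': array([0.49959325, 0.20776596, 0.80906762])}
wrist {'mtx': array([[395.80758102,   0.        , 321.53843201],
       [  0.        , 395.80758102, 248.83239465],
       [  0.        ,   0.        ,   1.        ]]), 'k1': -0.008112248932313076, 'rvec': array([-2.4210782 ,  1.55050559,  0.24062917]), 'tvec': array([-0.59975278, -0.03624877,  0.39119626])}
```

Run:
```python
import cv2,numpy as np
a=cv2.imread('pics/scene0.png');b=cv2.imread('pics/side0.png');c=cv2.imread('pics/wrist0.png')
cv2.imwrite('pics/m0.png',np.vstack([np.hstack([cv2.resize(b,(400,300)),cv2.resize(c,(400,300))])]))
```

```text
(no output)
```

View pics/scene0.png

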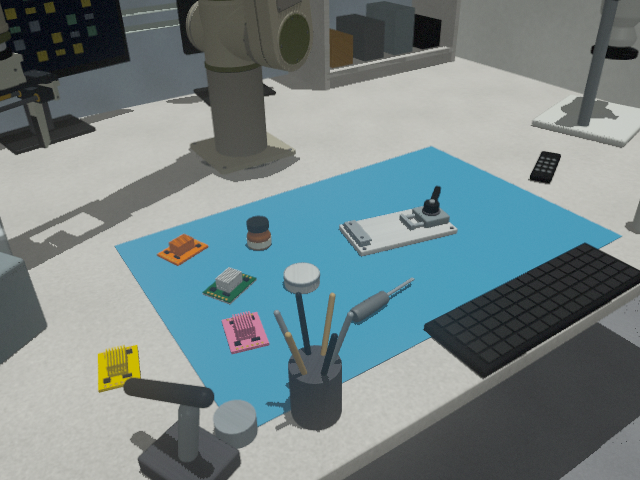

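View pics/side0.png

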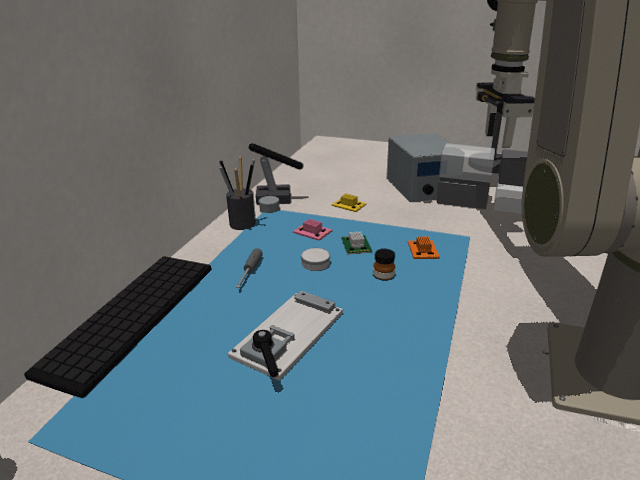

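The scene view shows the green board at about (230,284), the jar at (258,232), the tin at (301,277), the driver at (370,305), the holder's jaw at (357,232) and the lever hub at (432,206). The side view agrees. I'll get rough positions first, then look with the wrist camera.

```bash
cat > h.py <<'E'
import cv2, numpy as np
from scipy.spatial.transform import Rotation as R
from plant import telemetry, read_camera, camera_params
def ray(p,uv):
    x=(np.array(uv,float).reshape(-1,2)-p['mtx'][:2,2])/p['mtx'][0,0]
    k=np.array([p['k1'],0,0,0.])
    n=cv2.undistortPoints(np.array(uv,float).reshape(-1,1,2),p['mtx'],k).reshape(-1,2)
    Rm=cv2.Rodrigues(p['rvec'])[0]
    d=np.c_[n,np.ones(len(n))]@Rm
    return -Rm.T@p['tvec'], d
def at(p,uv,z):
    o,d=ray(p,uv); z=np.broadcast_to(z,len(d))
    return o+d*((z-o[2])/d[:,2])[:,None]
def proj(p,X):
    return cv2.projectPoints(np.array(X,float).reshape(-1,1,3),p['rvec'],p['tvec'],p['mtx'],np.array([p['k1'],0,0,0.]))[0].reshape(-1,2)
def snap(n,fn):
    p=camera_params(n); im=read_camera(n)[:,:,::-1].copy(); cv2.imwrite(fn,im); np.save(fn+'.npy',p,allow_pickle=True); return p,im
def totool(dw,s=None):
    s=s or telemetry.read_state(); return R.from_rotvec(s['orientation']).inv().apply(dw)*1000
E
python3 - <<'E'
from h import *
np.set_printoptions(precision=4,suppress=True)
p=camera_params('scene')
names=['board base centre','jar base','tin top','driver','jaw top','hub','lev tip']
print(at(p,[(230,287),(259,243),(301,270),(370,305),(357,230),(431,207),(437,188)],[.008,.003,.027,.013,.028,.044,.044]))
# plate corners in scene
print(at(p,[(340,231),(361,251),(456,231),(414,211)],.015))
p=camera_params('side')
print(at(p,[(356,247),(384,275),(315,256),(250,265),(315,298),(262,338),(277,373)],[.008,.003,.027,.013,.028,.044,.044]))
s=telemetry.read_state(); M=R.from_rotvec(s['orientation']).as_matrix(); print(M)
q=camera_params('wrist'); Rm=cv2.Rodrigues(q['rvec'])[0]; c=-Rm.T@q['tvec']; print('cam in tool',M.T@(c-s['tool_pos'])); print('cam axes in tool cols',M.T@Rm.T)
E
```

```text
[[ 0.5448 -0.2971  0.008 ]
 [ 0.4397 -0.1824  0.003 ]
 [ 0.5962 -0.1793  0.027 ]
 [ 0.7312 -0.1277  0.013 ]
 [ 0.5455 -0.0169  0.028 ]
 [ 0.5814  0.1452  0.044 ]
 [ 0.5264  0.214   0.044 ]]
[[ 0.5119 -0.0345  0.015 ]
 [ 0.5946 -0.0437  0.015 ]
 [ 0.6464  0.1559  0.015 ]
 [ 0.5366  0.1414  0.015 ]]
[[ 0.5352 -0.2798  0.008 ]
 [ 0.4452 -0.186   0.003 ]
 [ 0.6028 -0.1787  0.027 ]
 [ 0.7363 -0.1185  0.013 ]
 [ 0.5472 -0.0232  0.028 ]
 [ 0.5851  0.1381  0.044 ]
 [ 0.527   0.2082  0.044 ]]
[[-0.0005  0.4167 -0.9091]
 [ 0.0014 -0.9091 -0.4167]
 [-1.     -0.0015 -0.0002]]
cam in tool [-0.0814  0.0004 -0.0841]
cam axes in tool cols [[-0.0004 -0.3013  0.9535]
 [ 1.      0.0014  0.0008]
 [-0.0016  0.9535  0.3013]]
```

>>> {"api": "step_arm", "payload": {"commands": [{"xyz": [0, -30, -60], "turn": [0, 0, 0], "grip": 93}, {"xyz": [0, -60, -115], "turn": [0, 0, 0], "grip": 93}, {"xyz": [0, -85, -170], "turn": [0, 0, 0], "grip": 93}, {"xyz": [0, -110, -225], "turn": [0, 0, 0], "grip": 93}, {"xyz": [0, -135, -280], "turn": [0, 0, 0], "grip": 93}, {"xyz": [0, -160, -335], "turn": [0, 0, 0], "grip": 93}, {"xyz": [0, -183, -381], "turn": [0, 0, 0], "grip": 93}, {"xyz": [0, -183, -381], "turn": [0, 0, 0], "grip": 93}, {"xyz": [0, -183, -381], "turn": [0, 0, 0], "grip": 93}, {"xyz": [0, -183, -381], "turn": [0, 0, 0], "grip": 93}]}}

```text
t: 1.4
tool_pos: [0.5194, -0.2214, 0.3026]
orientation: [1.984, 0.432, -1.985]
force: [-0.3, -0.6, -0.3]
opening: 0.0928
```

Run:
```python
from h import *
print(telemetry.read_state()['tool_pos'], telemetry.read_state()['dq'])
snap('wrist','pics/w1.png')
```

```text
[ 0.51941106 -0.22137516  0.30258644] [-0.00629108 -0.00263715 -0.00211233  0.002996   -0.00162722  0.00080418]
```

View pics/w1.png

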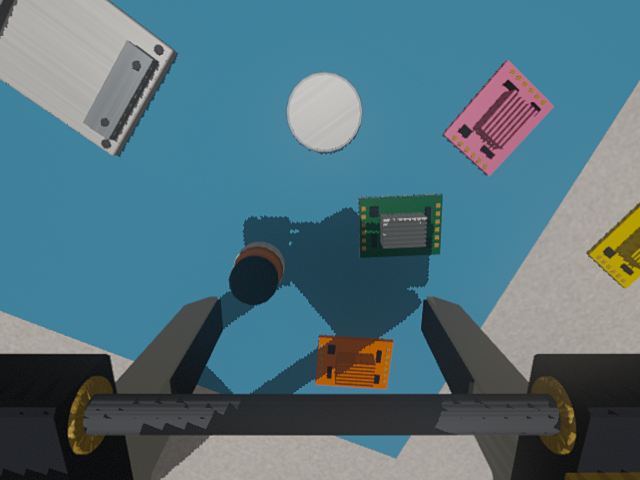

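The wrist view shows the green board at (400,226), its long side nearly along the image rows. The heat sink is at (404,231), the jar at (258,272) and the tin at (324,112). The jaw end of the holder is at upper left. Next I'll look at the holder.

>>> {"api": "step_arm", "payload": {"commands": [{"xyz": [0, -48, -40], "turn": [0, 0, 0], "grip": 93}, {"xyz": [0, -96, -80], "turn": [0, 0, 0], "grip": 93}, {"xyz": [0, -144, -120], "turn": [0, 0, 0], "grip": 93}, {"xyz": [0, -192, -160], "turn": [0, 0, 0], "grip": 93}, {"xyz": [0, -244, -201], "turn": [0, 0, 0], "grip": 93}, {"xyz": [0, -244, -201], "turn": [0, 0, 0], "grip": 93}, {"xyz": [0, -244, -201], "turn": [0, 0, 0], "grip": 93}, {"xyz": [0, -244, -201], "turn": [0, 0, 0], "grip": 93}]}}

```text
t: 2.45
tool_pos: [0.6011, 0.0833, 0.3028]
orientation: [1.985, 0.43, -1.985]
force: [0.2, -0.0, -0.4]
opening: 0.0929
```

Run:
```python
from h import *
np.set_printoptions(precision=4,suppress=True)
snap('wrist','pics/w2.png')
im=cv2.imread('pics/w1.png');p=np.load('pics/w1.png.npy',allow_pickle=True).item()
hsv=cv2.cvtColor(im,cv2.COLOR_BGR2HSV)
m=cv2.inRange(hsv,(60,80,30),(88,255,255)); m[:, :340]=0;m[:,460:]=0;m[:180]=0;m[275:]=0
c=max(cv2.findContours(cv2.morphologyEx(m,cv2.MORPH_CLOSE,np.ones((15,15))),0,1)[0],key=cv2.contourArea)
r=cv2.minAreaRect(c);bp=cv2.boxPoints(r);print(r,bp)
W=at(p,bp,.008);print(W,W.mean(0),np.linalg.norm(np.diff(W,axis=0),axis=1))
```

```text
((400.9935607910156, 225.78807067871094), (59.54841995239258, 83.77970886230469), 88.26429748535156) [[358.2211 197.2963]
 [441.9624 194.7587]
 [443.766  254.2798]
 [360.0247 256.8174]]
[[ 0.5497 -0.2468  0.008 ]
 [ 0.5853 -0.3185  0.008 ]
 [ 0.5339 -0.3501  0.008 ]
 [ 0.4965 -0.275   0.008 ]] [ 0.5413 -0.2976  0.008 ] [0.08   0.0604 0.0838]
```

View pics/w2.png

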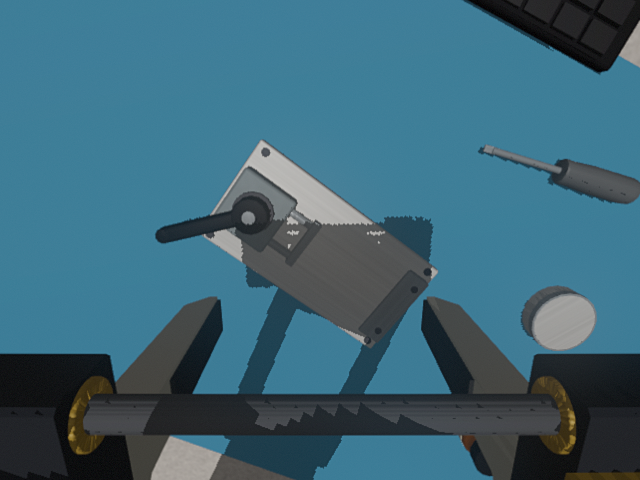

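The holder is in full view: plate corners near (263,140), (437,270) and (371,347), hub at (249,217), lever tip at (160,237), jaw lip around (395,308). I'll enlarge it to read the corners.

Run:
```python
from h import *
im=cv2.imread('pics/w2.png')[130:355,148:448]
im=cv2.resize(im,None,fx=2.6,fy=2.6,interpolation=cv2.INTER_CUBIC)
im=np.clip(255*(im/255.)**0.6,0,255).astype(np.uint8)
cv2.imwrite('pics/w2c.png',im)
```

```text
(no output)
```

View pics/w2c.png

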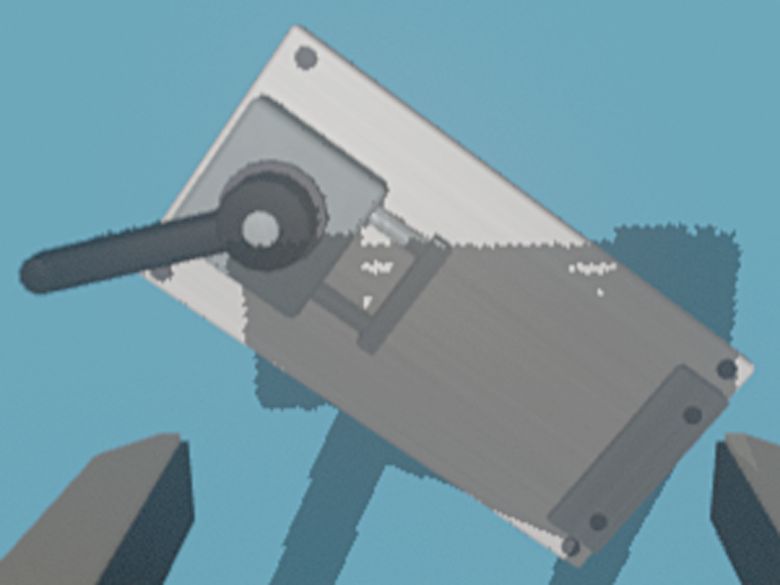

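```bash
cat > fit.py <<'E'
from h import *
from scipy.optimize import least_squares
np.set_printoptions(precision=4,suppress=True)
p=np.load('pics/w2.png.npy',allow_pickle=True).item()
px=lambda a: np.array(a,float)/2.6+[148,130]
obj=np.array([[145,-55,12],[-70,-55,12],[-70,55,12],[-40,-40,25],[-40,40,25]])/1000
uv=px([(297,25),(755,368),(577,564),(683,365),(548,518)])
def tw(v,X): 
    c,s=np.cos(v[2]),np.sin(v[2]); X=np.atleast_2d(X); return np.c_[v[0]+c*X[:,0]-s*X[:,1],v[1]+s*X[:,0]+c*X[:,1],.003+X[:,2]]
f=lambda v:(proj(p,tw(v,obj))-uv).ravel()
r=least_squares(f,[.56,.03,1.36]); v=r.x
if __name__=='__main__':
    print(v,np.degrees(v[2]),'res',f(v).reshape(-1,2))
    def loc(uvp,z):
        W=at(p,px(uvp),z); c,s=np.cos(v[2]),np.sin(v[2]); d=W[:,:2]-v[:2]; return np.c_[c*d[:,0]+s*d[:,1],-s*d[:,0]+c*d[:,1]]
    print('pad top corners',loc([(435,237),(447,245),(372,353),(358,342)],.0265))
    print('housing top',loc([(262,97),(388,185),(292,317)],.033))
    print('hub',loc([(263,222)],.056)); print('tip',loc([(22,275),(45,292),(217,212),(232,257)],.051))
    print('jaw',tw(v,[[-.045,0,.012],[-.005,0,.012]]))
    print('plate 4th corner px',(proj(p,tw(v,[[.145,.055,.012]]))-[148,130])*2.6)
E
python3 fit.py
```

```text
[0.5603 0.0319 1.3597] 77.90337821741491 res [[-1.1949 -1.9518]
 [ 1.5637 -0.1443]
 [ 0.8101  2.1208]
 [-0.6426  0.1007]
 [-0.3323  0.8144]]
pad top corners [[ 0.0617 -0.0245]
 [ 0.0565 -0.0247]
 [ 0.0542  0.0248]
 [ 0.0609  0.0244]]
housing top [[ 0.1378 -0.0299]
 [ 0.0864 -0.0309]
 [ 0.0862  0.0285]]
hub [[ 0.1135 -0.001 ]]
tip [[0.1685 0.0641]
 [0.1593 0.0646]
 [0.1276 0.0067]
 [0.1152 0.0166]]
jaw [[ 0.5509 -0.0121  0.015 ]
 [ 0.5593  0.027   0.015 ]]
plate 4th corner px [[127.9678 266.4549]]
```

```bash
cat > fit2.py <<'E'
from fit import *
im=cv2.imread('pics/w2.png').astype(float)
sat=(im[:,:,0]-im[:,:,2])/(im.sum(2)+1) # blue minus red ratio
def edge(A,B,n=60,w=5,lo=.08,hi=.92,z=.015):
    A,B=proj(p,np.array([tw(v,A)[0],tw(v,B)[0]])); t=np.linspace(lo,hi,n)
    d=(B-A)/np.linalg.norm(B-A); nn=np.array([-d[1],d[0]]); out=[]
    s=np.arange(-w,w+.01,.25)
    for q in A+np.outer(t,B-A):
        P=(q+np.outer(s,nn)).astype(np.float32)
        g=cv2.remap(sat.astype(np.float32),P[:,0].copy()[None],P[:,1].copy()[None],1)[0]
        k=np.gradient(cv2.GaussianBlur(g[None],(9,1),2)[0]); i=np.argmax(abs(k)); 
        if abs(k[i])>.01: out.append(P[i])
    W=at(p,np.array(out),z)[:,:2]
    l=cv2.fitLine(W.astype(np.float32),cv2.DIST_HUBER,0,.0005,.0005).ravel(); return l,W
c=.012
for nm,A,B,lo,hi in [('-y',[.145,-.055,c],[-.07,-.055,c],.05,.95),('-x',[-.07,-.055,c],[-.07,.055,c],.1,.9),('+y',[-.07,.055,c],[.145,.055,c],.1,.75),('+x',[.145,-.055,c],[.145,.055,c],.05,.7)]:
    l,W=edge(A,B,lo=lo,hi=hi); a=np.degrees(np.arctan2(l[1],l[0]))%180
    n=np.array([-l[1],l[0]]); o=n@(l[2:]-v[:2]); rs=(W-l[2:])@n
    print(nm,len(W),'ang',a,'offset from fit origin mm',o*1000,'rms mm',1000*np.median(abs(rs)))
E
python3 fit2.py
```

```text
-y 60 ang 78.06764 offset from fit origin mm -55.37101111063839 rms mm 0.0966609675122195
-x 60 ang 168.55817 offset from fit origin mm -70.34020160665301 rms mm 0.14962070272008654
+y 60 ang 77.95572 offset from fit origin mm 54.91285456311793 rms mm 0.05221116745100163
+x 60 ang 167.91351 offset from fit origin mm 144.98397372363792 rms mm 0.0023453810679434383
```

```bash
cat > fitb.py <<'E'
from h import *
np.set_printoptions(precision=4,suppress=True)
p=np.load('pics/w1.png.npy',allow_pickle=True).item()
im=cv2.GaussianBlur(cv2.imread('pics/w1.png'),(3,3),0).astype(float)
f=((im[:,:,0]-im[:,:,1])/(im.sum(2)+1)).astype(np.float32) # blue vs green
def edge(A,B,z):
    A,B=np.array(A,float),np.array(B,float); d=(B-A)/np.linalg.norm(B-A); nn=np.array([-d[1],d[0]]); s=np.arange(-5,5.01,.25); out=[]
    for q in A+np.outer(np.linspace(.1,.9,40),B-A):
        P=(q+np.outer(s,nn)).astype(np.float32)
        g=cv2.remap(f,P[:,0].copy()[None],P[:,1].copy()[None],1)[0]; k=np.gradient(cv2.GaussianBlur(g[None],(9,1),2)[0]); i=np.argmax(abs(k)); out.append(P[i])
    W=at(p,np.array(out),z)[:,:2]; l=cv2.fitLine(W.astype(np.float32),cv2.DIST_HUBER,0,.0005,.0005).ravel()
    print(A,B,'angle',np.degrees(np.arctan2(l[1],l[0]))%180,'mad',1000*np.median(abs((W-l[2:])@[-l[1],l[0]]))); return l
C=[(359,196.5),(441.5,195),(440.5,254.5),(360,257)]
E=[edge(C[i],C[(i+1)%4],.008) for i in range(4)]
ins=lambda a,b: a[2:]+a[:2]*np.linalg.solve(np.c_[a[:2],-b[:2]],b[2:]-a[2:])[0]
K=np.array([ins(E[i-1],E[i]) for i in range(4)]); print(K,np.linalg.norm(K-np.roll(K,-1,0),axis=1),K.mean(0))
# heat sink top guess
s=telemetry.read_state();print(at(p,[(381,217),(428,216),(428,246),(381,247)],.030))
E
python3 fitb.py; python3 -c "
import cv2;im=cv2.imread('pics/w1.png')[185:270,350:455];cv2.imwrite('pics/bc.png',cv2.resize(im,None,fx=6,fy=6,interpolation=cv2.INTER_CUBIC))"
```

```text
[359.  196.5] [441.5 195. ] angle 117.096954 mad 0.10316797221843542
[441.5 195. ] [440.5 254.5] angle 27.330038 mad 0.08468377542150389
[440.5 254.5] [360. 257.] angle 117.22323 mad 0.15332921558379622
[360. 257.] [359.  196.5] angle 27.787514 mad 0.2572282143882034
[[ 0.5491 -0.2476]
 [ 0.5852 -0.3181]
 [ 0.5326 -0.3453]
 [ 0.4966 -0.2753]] [0.0792 0.0592 0.0787 0.0594] [ 0.5409 -0.2966]
[[ 0.5448 -0.2702  0.03  ]
 [ 0.5636 -0.3089  0.03  ]
 [ 0.5384 -0.323   0.03  ]
 [ 0.5192 -0.2834  0.03  ]]
```

View pics/bc.png

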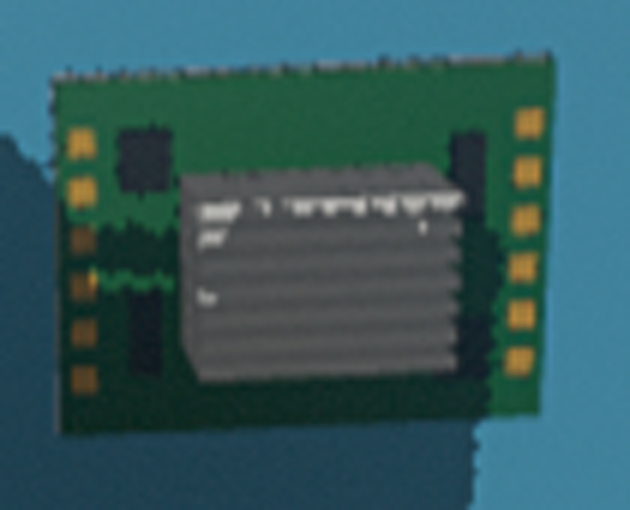

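The crop confirms it: board square to the fit lines, x axis at 117.2°, centre (0.541, -0.2965), heat sink centred. I'll work out the approach move.

```bash
cat >> h.py <<'E'
def plan(xyz,yawdeg):
    """shift (mm, tool axes) and turn to get TCP to xyz, tool straight down with tool y at yaw"""
    s=telemetry.read_state(); M=R.from_rotvec(s['orientation'])
    a=np.radians(yawdeg); y=np.array([np.cos(a),np.sin(a),0]); x=np.array([0,0,-1.]); T=R.from_matrix(np.c_[x,y,np.cross(x,y)])
    print('from',s['tool_pos'],'F',s['force'].round(2),'t',s['t'],'open',s['opening'])
    print('shift',(M.inv().apply(np.array(xyz)-s['tool_pos'])*1000).round(1),'turn',(M.inv()*T).as_rotvec().round(4))
E
python3 -c "
from h import *
plan([.541,-.2965,.16],27.2)"
```

```text
from [0.60114941 0.08330341 0.30281322] F [ 0.3   0.21 -0.03] t 2.5 open 0.09289320048089128
shift [142.9 320.7 212.1] turn [-1.6182e+00  3.0000e-04 -1.0000e-04]
```

>>> {"api": "step_arm", "payload": {"commands": [{"xyz": [0, 40, 26], "turn": [-0.18, 0, 0], "grip": 93}, {"xyz": [10, 80, 53], "turn": [-0.36, 0, 0], "grip": 93}, {"xyz": [30, 120, 79], "turn": [-0.54, 0, 0], "grip": 93}, {"xyz": [50, 160, 106], "turn": [-0.72, 0, 0], "grip": 93}, {"xyz": [70, 200, 132], "turn": [-0.9, 0, 0], "grip": 93}, {"xyz": [90, 240, 159], "turn": [-1.08, 0, 0], "grip": 93}, {"xyz": [110, 280, 185], "turn": [-1.26, 0, 0], "grip": 93}, {"xyz": [125, 305, 200], "turn": [-1.44, 0, 0], "grip": 93}, {"xyz": [143, 321, 212], "turn": [-1.618, 0, 0], "grip": 93}, {"xyz": [143, 321, 212], "turn": [-1.618, 0, 0], "grip": 93}, {"xyz": [143, 321, 212], "turn": [-1.618, 0, 0], "grip": 93}, {"xyz": [143, 321, 212], "turn": [-1.618, 0, 0], "grip": 93}]}}

```text
t: 4.0
tool_pos: [0.5428, -0.2946, 0.161]
orientation: [0.852, 1.396, -0.852]
force: [0.4, 0.3, -0.8]
opening: 0.093
```

```bash
python3 -c "
from h import *
plan([.541,-.2965,.096],27.2)"
```

```text
from [ 0.54281915 -0.29455673  0.16098409] F [ 0.38  0.34 -0.83] t 4.0 open 0.09303789069098235
shift [65.  -2.6  0.8] turn [ 0.0006  0.0014 -0.001 ]
```

>>> {"api": "step_arm", "payload": {"commands": [{"xyz": [25, -2, 1], "turn": [0, 0, 0], "grip": 93}, {"xyz": [45, -2, 1], "turn": [0, 0, 0], "grip": 80}, {"xyz": [58, -2, 1], "turn": [0, 0, 0], "grip": 60}, {"xyz": [64, -2, 1], "turn": [0, 0, 0], "grip": 50}, {"xyz": [64, -2, 1], "turn": [0, 0, 0], "grip": 40}, {"xyz": [64, -2, 1], "turn": [0, 0, 0], "grip": 30}, {"xyz": [64, -2, 1], "turn": [0, 0, 0], "grip": 20}, {"xyz": [64, -2, 1], "turn": [0, 0, 0], "grip": 20}, {"xyz": [64, -2, 1], "turn": [0, 0, 0], "grip": 20}, {"xyz": [64, -2, 1], "turn": [0, 0, 0], "grip": 20}], "force": 25}}

```text
t: 5.25
tool_pos: [0.5411, -0.2969, 0.0963]
orientation: [0.851, 1.397, -0.851]
force: [-0.5, 1.0, 3.9]
opening: 0.0279
```

>>> {"api": "step_arm", "payload": {"commands": [{"xyz": [-20, 0, 0], "turn": [0, 0, 0], "grip": 20}, {"xyz": [-60, 0, 0], "turn": [0, 0, 0], "grip": 20}, {"xyz": [-90, 0, 0], "turn": [0, 0, 0], "grip": 20}, {"xyz": [-90, 0, 0], "turn": [0, 0, 0], "grip": 20}]}}

```text
t: 5.75
tool_pos: [0.5426, -0.2978, 0.1899]
orientation: [0.85, 1.391, -0.85]
force: [0.2, -0.0, -1.6]
opening: 0.028
```

```bash
python3 -c "
from h import *
plan([.562,.0397,.16],-11.97)"
```

```text
from [ 0.54256474 -0.29776841  0.1898867 ] F [ 0.22 -0.01 -1.62] t 5.75 open 0.02801669958545334
shift [  28.8  172.1 -291. ] turn [ 0.686   0.0045 -0.0051]
```

>>> {"api": "step_arm", "payload": {"commands": [{"xyz": [0, 20, -33], "turn": [0.09, 0, 0], "grip": 20}, {"xyz": [0, 43, -73], "turn": [0.18, 0, 0], "grip": 20}, {"xyz": [0, 70, -118], "turn": [0.28, 0, 0], "grip": 20}, {"xyz": [0, 97, -163], "turn": [0.38, 0, 0], "grip": 20}, {"xyz": [0, 123, -208], "turn": [0.48, 0, 0], "grip": 20}, {"xyz": [0, 146, -247], "turn": [0.58, 0, 0], "grip": 20}, {"xyz": [10, 163, -275], "turn": [0.65, 0, 0], "grip": 20}, {"xyz": [28, 172, -291], "turn": [0.685, 0, 0], "grip": 20}, {"xyz": [28, 172, -291], "turn": [0.685, 0, 0], "grip": 20}, {"xyz": [28, 172, -291], "turn": [0.685, 0, 0], "grip": 20}, {"xyz": [28, 172, -291], "turn": [0.685, 0, 0], "grip": 20}]}}

```text
t: 7.12
tool_pos: [0.5604, 0.0399, 0.1582]
orientation: [1.362, 1.102, -1.361]
force: [1.1, 0.4, -2.6]
opening: 0.028
```

Run:
```python
from h import *
plan([.562,.0397,.113],-11.97)
for n in ['side','wrist']: snap(n,f'pics/{n}3.png')
a=cv2.imread('pics/side3.png')[270:400,210:370]; b=cv2.imread('pics/wrist3.png')
cv2.imwrite('pics/m3.png',np.hstack([cv2.resize(a,(400,325)),cv2.resize(b,(400,325))]))
```

```text
from [0.56043074 0.03989611 0.15824197] F [ 1.13  0.35 -2.63] t 7.125 open 0.02799557452101111
shift [45.2  1.5 -0.1] turn [ 0.0002  0.     -0.0008]
```

View pics/m3.png

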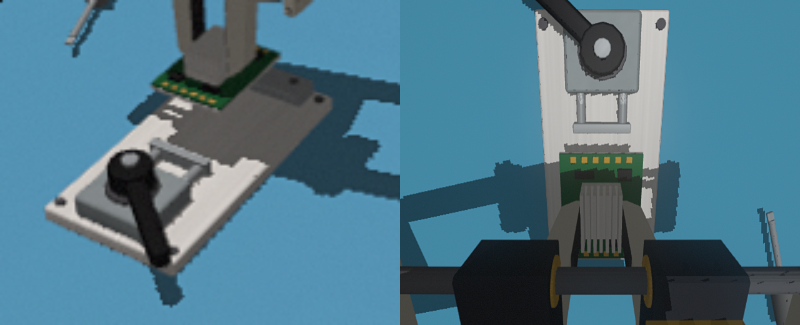

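The board hangs level and aligned between the pad and the jaw. Lowering it.

>>> {"api": "step_arm", "payload": {"commands": [{"xyz": [20, 1, 0], "turn": [0, 0, 0], "grip": 20}, {"xyz": [38, 1, 0], "turn": [0, 0, 0], "grip": 20}, {"xyz": [45, 1, 0], "turn": [0, 0, 0], "grip": 20}, {"xyz": [46, 1, 0], "turn": [0, 0, 0], "grip": 20}, {"xyz": [46, 1, 0], "turn": [0, 0, 0], "grip": 20}, {"xyz": [46, 1, 0], "turn": [0, 0, 0], "grip": 20}]}}

```text
t: 7.98
tool_pos: [0.5616, 0.0406, 0.1125]
orientation: [1.361, 1.103, -1.36]
force: [0.6, -0.9, -3.2]
opening: 0.0275
```

>>> {"api": "step_arm", "payload": {"commands": [{"xyz": [1, 0, 0], "turn": [0, 0, 0], "grip": 20}, {"xyz": [2, 0, 0], "turn": [0, 0, 0], "grip": 20}, {"xyz": [2, 0, 0], "turn": [0, 0, 0], "grip": 20}]}}

```text
t: 8.35
tool_pos: [0.561, 0.0406, 0.1097]
orientation: [1.361, 1.104, -1.361]
force: [0.2, 0.1, -2.0]
opening: 0.0275
```

>>> {"api": "step_arm", "payload": {"commands": [{"xyz": [0.5, 0, 0], "turn": [0, 0, 0], "grip": 20}, {"xyz": [1, 0, 0], "turn": [0, 0, 0], "grip": 20}, {"xyz": [1, 0, 0], "turn": [0, 0, 0], "grip": 20}]}}

```text
t: 8.72
tool_pos: [0.561, 0.0406, 0.1087]
orientation: [1.361, 1.104, -1.361]
force: [0.2, -0.5, -2.6]
opening: 0.0278
```

>>> {"api": "step_arm", "payload": {"commands": [{"xyz": [0.5, 0, 0], "turn": [0, 0, 0], "grip": 20}, {"xyz": [1, 0, 0], "turn": [0, 0, 0], "grip": 20}, {"xyz": [1, 0, 0], "turn": [0, 0, 0], "grip": 20}]}}

```text
t: 9.1
tool_pos: [0.5611, 0.0406, 0.1082]
orientation: [1.361, 1.104, -1.361]
force: [-3.6, 0.2, 5.2]
opening: 0.0276
```

>>> {"api": "step_arm", "payload": {"commands": [{"xyz": [-0.3, 0, 2], "turn": [0, 0, 0], "grip": 20}, {"xyz": [-0.3, 0, 4], "turn": [0, 0, 0], "grip": 20}, {"xyz": [-0.3, 0, 6], "turn": [0, 0, 0], "grip": 20}, {"xyz": [-0.3, 0, 8], "turn": [0, 0, 0], "grip": 20}, {"xyz": [-0.3, 0, 10], "turn": [0, 0, 0], "grip": 20}, {"xyz": [-0.3, 0, 10], "turn": [0, 0, 0], "grip": 20}]}}

```text
t: 9.85
tool_pos: [0.5591, 0.0305, 0.1082]
orientation: [1.361, 1.103, -1.361]
force: [0.2, -0.0, 3.2]
opening: 0.0275
```

>>> {"api": "step_arm", "payload": {"commands": [{"xyz": [0, 0, 0.5], "turn": [0, 0, 0], "grip": 20}, {"xyz": [0, 0, 1], "turn": [0, 0, 0], "grip": 20}, {"xyz": [0, 0, 1], "turn": [0, 0, 0], "grip": 20}]}}

```text
t: 10.22
tool_pos: [0.559, 0.0299, 0.1082]
orientation: [1.361, 1.103, -1.36]
force: [0.1, 3.2, 3.5]
opening: 0.0279
```

>>> {"api": "step_arm", "payload": {"commands": [{"xyz": [0, 0, 0.5], "turn": [0, 0, 0], "grip": 20}, {"xyz": [0, 0, 1], "turn": [0, 0, 0], "grip": 20}, {"xyz": [0, 0, 1], "turn": [0, 0, 0], "grip": 20}]}}

```text
t: 10.6
tool_pos: [0.5588, 0.0289, 0.1083]
orientation: [1.361, 1.103, -1.36]
force: [0.5, 3.6, 5.1]
opening: 0.028
```

>>> {"api": "step_arm", "payload": {"commands": [{"xyz": [0, 0, 0.5], "turn": [0, 0, 0], "grip": 20}, {"xyz": [0, 0, 0.5], "turn": [0, 0, 0], "grip": 20}]}}

```text
t: 10.85
tool_pos: [0.5586, 0.0284, 0.1082]
orientation: [1.361, 1.103, -1.36]
force: [1.0, 3.8, 6.1]
opening: 0.028
```

>>> {"api": "step_arm", "payload": {"commands": [{"xyz": [-0.2, 0, 0.5], "turn": [0, 0, 0], "grip": 20}, {"xyz": [-0.2, 0, 0.5], "turn": [0, 0, 0], "grip": 20}]}}

```text
t: 11.1
tool_pos: [0.5584, 0.0278, 0.1082]
orientation: [1.361, 1.103, -1.361]
force: [1.5, 2.1, 4.4]
opening: 0.0277
```

>>> {"api": "step_arm", "payload": {"commands": [{"xyz": [0, 0, 0.5], "turn": [0, 0, 0], "grip": 20}, {"xyz": [0, 0, 0.5], "turn": [0, 0, 0], "grip": 20}]}}

```text
t: 11.35
tool_pos: [0.5583, 0.0273, 0.1082]
orientation: [1.361, 1.104, -1.361]
force: [1.5, 3.4, 3.4]
opening: 0.0277
```

>>> {"api": "step_arm", "payload": {"commands": [{"xyz": [0, 0, 0.5], "turn": [0, 0, 0], "grip": 20}, {"xyz": [0, 0, 0.5], "turn": [0, 0, 0], "grip": 20}]}}

```text
t: 11.6
tool_pos: [0.5582, 0.0272, 0.1082]
orientation: [1.361, 1.104, -1.36]
force: [2.2, 5.3, 2.7]
opening: 0.0281
```

>>> {"api": "step_arm", "payload": {"commands": [{"xyz": [0, 0, 0.5], "turn": [0, 0, 0], "grip": 20}, {"xyz": [0, 0, 0.5], "turn": [0, 0, 0], "grip": 20}]}}

```text
t: 11.85
tool_pos: [0.5582, 0.0271, 0.1082]
orientation: [1.362, 1.104, -1.36]
force: [3.0, 7.2, 3.3]
opening: 0.0276
```

>>> {"api": "step_arm", "payload": {"commands": [{"xyz": [0, 0, 0.5], "turn": [0, 0, 0], "grip": 20}, {"xyz": [0, 0, 0.5], "turn": [0, 0, 0], "grip": 20}]}}

```text
t: 12.1
tool_pos: [0.5582, 0.027, 0.1083]
orientation: [1.363, 1.105, -1.359]
force: [3.5, 9.6, 3.5]
opening: 0.0279
```

Firm contact at the jaw: the position has stalled and the force has risen to about 10 N. I'll relax it, let go and lift.

>>> {"api": "step_arm", "payload": {"commands": [{"xyz": [0, 0, -1], "turn": [0, 0, 0], "grip": 27}, {"xyz": [0, 0, -1], "turn": [0, 0, 0], "grip": 32}, {"xyz": [0, 0, -1], "turn": [0, 0, 0], "grip": 45}, {"xyz": [0, 0, -1], "turn": [0, 0, 0], "grip": 60}, {"xyz": [0, 0, -1], "turn": [0, 0, 0], "grip": 60}, {"xyz": [-15, 0, -1], "turn": [0, 0, 0], "grip": 60}, {"xyz": [-50, 0, -1], "turn": [0, 0, 0], "grip": 60}, {"xyz": [-90, 0, 10], "turn": [0, 0, 0], "grip": 60}, {"xyz": [-130, 0, 20], "turn": [0, 0, 0], "grip": 60}, {"xyz": [-130, 0, 20], "turn": [0, 0, 0], "grip": 60}, {"xyz": [-130, 0, 20], "turn": [0, 0, 0], "grip": 60}]}}

```text
t: 13.48
tool_pos: [0.5538, 0.0064, 0.2386]
orientation: [1.361, 1.103, -1.36]
force: [0.3, 1.5, -1.4]
opening: 0.0601
```

Run:
```python
from h import *
print(telemetry.read_state()['tool_pos'])
p,b=snap('wrist','pics/w4.png'); p,a=snap('side','pics/s4.png')
cv2.imwrite('pics/m4.png',cv2.resize(b[40:380,120:520],None,fx=2,fy=1.75))
```

```text
[0.55381741 0.00636803 0.23864488]
```

View pics/w4.png

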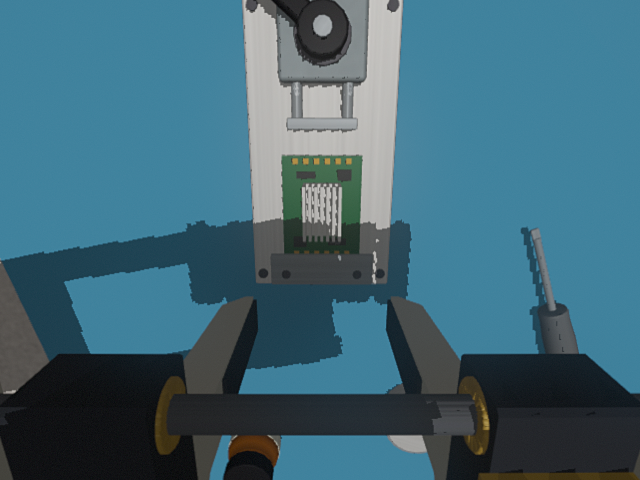

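The board lies square in the holder: far edge at row 154, columns 282–362, near end under the lip (edge at row 254), and the pad clear at row 125. Checking the numbers and estimating the lever.

Run:
```python
from h import *
np.set_printoptions(precision=4,suppress=True)
p=np.load('pics/w4.png.npy',allow_pickle=True).item()
th=np.radians(78.03); ex=np.array([np.cos(th),np.sin(th)]); ey=np.array([-ex[1],ex[0]]); O=np.array([.5603,.0319])
L=lambda uv,z:(lambda W:np.c_[(W-O)@ex,(W-O)@ey])(at(p,uv,z)[:,:2])
print('board far corners',L([(282.5,155),(362,155)],.020),'near lip',L([(285,252),(359,252)],.020))
print('lip edge ends',L([(271.5,254),(373,254)],.028),'plate -x edge',L([(257,283),(387,283)],.015))
print('pad face',L([(287,130),(357,130)],.0265),'hub',L([(322,26)],.056))
im=cv2.imread('pics/w4.png')
for c in (300,320,345): print(c,im[110:160:1,c].tolist()[38:50]); 
for c in (300,320,345): print(c,im[246:262,c].sum(1).tolist())
```

```text
board far corners [[ 0.0355  0.0297]
 [ 0.0357 -0.0291]] near lip [[-0.0399  0.0298]
 [-0.0398 -0.0292]]
lip edge ends [[-0.039   0.0396]
 [-0.0388 -0.0393]] plate -x edge [[-0.0687  0.0542]
 [-0.0685 -0.0538]]
pad face [[ 0.0534  0.0255]
 [ 0.0535 -0.0243]] hub [[0.1133 0.0008]]
300 [[181, 184, 185], [181, 184, 185], [180, 183, 184], [180, 184, 184], [181, 184, 185], [183, 186, 188], [159, 161, 164], [110, 117, 111], [79, 102, 69], [81, 109, 68], [83, 109, 67], [83, 111, 70]]
320 [[184, 187, 188], [184, 188, 188], [185, 188, 189], [185, 188, 189], [186, 189, 190], [187, 190, 192], [148, 150, 152], [99, 112, 97], [89, 113, 79], [83, 112, 71], [83, 110, 71], [85, 112, 72]]
345 [[183, 185, 187], [182, 185, 187], [182, 185, 187], [183, 186, 187], [183, 186, 187], [184, 187, 189], [147, 149, 151], [103, 115, 101], [91, 115, 80], [84, 111, 68], [86, 114, 75], [82, 112, 78]]
300 [104, 121, 125, 109, 107, 114, 103, 147, 175, 197, 198, 196, 199, 197, 193, 191]
320 [118, 116, 120, 115, 116, 108, 114, 145, 178, 196, 199, 202, 201, 193, 196, 192]
345 [119, 118, 117, 114, 142, 178, 187, 185, 185, 199, 208, 203, 206, 203, 201, 197]
```

Far edge to lip edge measures 74.5 mm (75 expected) and y is within 0.5 mm of centre, so the board is home. Now the lever: close the fingers and turn so that tool y lies along the bar, which makes tool +z the push direction.

>>> {"api": "step_arm", "payload": {"commands": [{"xyz": [0, -8, -17], "turn": [-0.17, 0, 0], "grip": 0}, {"xyz": [0, -16, -34], "turn": [-0.34, 0, 0], "grip": 0}, {"xyz": [0, -24, -51], "turn": [-0.51, 0, 0], "grip": 0}, {"xyz": [0, -32, -68], "turn": [-0.68, 0, 0], "grip": 0}, {"xyz": [0, -40, -85], "turn": [-0.85, 0, 0], "grip": 0}, {"xyz": [0, -48, -102], "turn": [-1.02, 0, 0], "grip": 0}, {"xyz": [0, -56, -119], "turn": [-1.19, 0, 0], "grip": 0}, {"xyz": [0, -62, -136], "turn": [-1.36, 0, 0], "grip": 0}, {"xyz": [0, -66, -147], "turn": [-1.53, 0, 0], "grip": 0}, {"xyz": [0, -69, -157], "turn": [-1.7, 0, 0], "grip": 0}, {"xyz": [0, -69, -157], "turn": [-1.87, 0, 0], "grip": 0}, {"xyz": [0, -69, -157], "turn": [-2.04, 0, 0], "grip": 0}], "force": 20}}

```text
t: 15.08
tool_pos: [0.5179, 0.1745, 0.2366]
orientation: [-0.21, 1.564, 0.21]
force: [-0.2, -0.7, -0.4]
opening: 0.0001
```

>>> {"api": "step_arm", "payload": {"commands": [{"xyz": [0, 0, 0], "turn": [-0.15, 0, 0], "grip": 0}, {"xyz": [0, 0, 0], "turn": [-0.3, 0, 0], "grip": 0}, {"xyz": [0, 0, 0], "turn": [-0.43, 0, 0], "grip": 0}, {"xyz": [0, 0, 0], "turn": [-0.43, 0, 0], "grip": 0}, {"xyz": [0, 0, 0], "turn": [-0.43, 0, 0], "grip": 0}]}}

```text
t: 15.7
tool_pos: [0.5183, 0.1742, 0.2374]
orientation: [-0.539, 1.504, 0.539]
force: [-0.5, -0.2, -0.6]
opening: 0.0002
```

Run:
```python
from h import *
np.set_printoptions(precision=4,suppress=True)
plan([.5186,.1746,.123],129.5); print(telemetry.read_state()['q'])
snap('wrist','pics/w5.png')
```

```text
from [0.5183 0.1742 0.2374] F [-0.54 -0.21 -0.6 ] t 15.7 open 0.00016022206640241575
shift [114.4   0.    0.6] turn [-0.0009 -0.0013 -0.0007]
[ 0.2305  0.0282  1.7161  0.      1.3987 -2.0288]
```

View pics/w5.png

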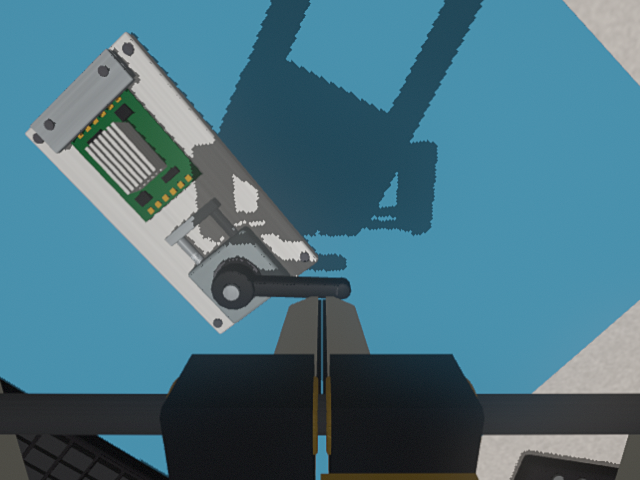

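The closed fingers stand behind the bar, with the tip at (322,300), the hub at (232,292) and the bar end at (348,289), and the bar nearly parallel to tool y. Going down.

>>> {"api": "step_arm", "payload": {"commands": [{"xyz": [35, 0, 0], "turn": [0, 0, 0], "grip": 0}, {"xyz": [75, 0, 0], "turn": [0, 0, 0], "grip": 0}, {"xyz": [105, 0, 0], "turn": [0, 0, 0], "grip": 0}, {"xyz": [114, 0, 0], "turn": [0, 0, 0], "grip": 0}, {"xyz": [114, 0, 5], "turn": [0, 0, 0], "grip": 0}, {"xyz": [114, 0, 10], "turn": [0, 0, 0], "grip": 0}, {"xyz": [114, 0, 10], "turn": [0, 0, 0], "grip": 0}]}}

```text
t: 16.62
tool_pos: [0.5278, 0.1811, 0.1259]
orientation: [-0.541, 1.499, 0.541]
force: [-0.0, 0.7, 0.4]
opening: 0.0009
```

>>> {"api": "step_arm", "payload": {"commands": [{"xyz": [0, 0, 1], "turn": [0, 0, 0], "grip": 0}, {"xyz": [0, 0, 2], "turn": [0, 0, 0], "grip": 0}, {"xyz": [0, 0, 3], "turn": [0, 0, 0], "grip": 0}, {"xyz": [0, 0, 3], "turn": [0, 0, 0], "grip": 0}]}}

```text
t: 17.12
tool_pos: [0.5288, 0.1825, 0.1243]
orientation: [-0.541, 1.502, 0.541]
force: [0.1, 0.3, 0.4]
opening: 0.0004
```

>>> {"api": "step_arm", "payload": {"commands": [{"xyz": [0, 0, 1], "turn": [0, 0, 0], "grip": 0}, {"xyz": [0, 0, 2], "turn": [0, 0, 0], "grip": 0}, {"xyz": [0, 0, 2], "turn": [0, 0, 0], "grip": 0}]}}

```text
t: 17.5
tool_pos: [0.5304, 0.1838, 0.1243]
orientation: [-0.541, 1.502, 0.541]
force: [-0.4, 0.2, 0.0]
opening: 0.0007
```

>>> {"api": "step_arm", "payload": {"commands": [{"xyz": [0, 0, 1], "turn": [0, 0, 0], "grip": 0}, {"xyz": [0, 0, 2], "turn": [0, 0, 0], "grip": 0}, {"xyz": [0, 0, 2], "turn": [0, 0, 0], "grip": 0}]}}

```text
t: 17.88
tool_pos: [0.5318, 0.1851, 0.1242]
orientation: [-0.541, 1.503, 0.541]
force: [-0.5, -0.0, -0.6]
opening: 0.0006
```

```bash
cat > arc.py <<'E'
from h import *
import sys
np.set_printoptions(precision=2,suppress=True)
s=telemetry.read_state(); M=R.from_rotvec(s['orientation']); P=np.array([.5838,.1427]); d=s['tool_pos'][:2]-P
y=M.apply([0,1,0]); zt=M.apply([0,0,1]); yaw=np.degrees(np.arctan2(y[1],y[0]))
print('t',s['t'],'z',s['tool_pos'][2],'yaw',yaw,'along bar',1000*d@y[:2],'behind',1000*d@zt[:2],'F tool',M.inv().apply(s['force']),'open',s['opening'])
E
python3 arc.py
```

```text
t 17.875 z 0.12417762927213323 yaw 129.60932783061793 along bar 65.81932028835688 behind -13.047080731054248 F tool [ 0.6   0.29 -0.4 ] open 0.0005595337927132812
```

>>> {"api": "step_arm", "payload": {"commands": [{"xyz": [0, 0.4, 2], "turn": [0.03, 0, 0], "grip": 0}, {"xyz": [0, 0.7, 4], "turn": [0.06, 0, 0], "grip": 0}, {"xyz": [0, 0.9, 6], "turn": [0.09, 0, 0], "grip": 0}]}}

```text
t: 18.25
tool_pos: [0.5359, 0.1897, 0.1242]
orientation: [-0.469, 1.52, 0.469]
force: [-1.5, -0.6, -0.0]
opening: 0.0005
```

```bash
python3 arc.py
```

```text
t 18.25 z 0.12417792831065264 yaw 124.32346956141437 along bar 65.81427193070196 behind -13.053060745691893 F tool [ 0.03  0.37 -1.53] open 0.0005319656650135765
```

>>> {"api": "step_arm", "payload": {"commands": [{"xyz": [0, 0.4, 2], "turn": [0.03, 0, 0], "grip": 0}, {"xyz": [0, 0.7, 4], "turn": [0.06, 0, 0], "grip": 0}, {"xyz": [0, 0.9, 6], "turn": [0.09, 0, 0], "grip": 0}, {"xyz": [0, 1.1, 8], "turn": [0.12, 0, 0], "grip": 0}]}}

```text
t: 18.75
tool_pos: [0.5419, 0.1951, 0.1242]
orientation: [-0.376, 1.538, 0.376]
force: [-1.5, 0.4, -0.4]
opening: 0.0006
```

>>> {"api": "step_arm", "payload": {"commands": [{"xyz": [0, 0.4, 2], "turn": [0.03, 0, 0], "grip": 0}, {"xyz": [0, 0.7, 4], "turn": [0.06, 0, 0], "grip": 0}, {"xyz": [0, 0.9, 6], "turn": [0.09, 0, 0], "grip": 0}, {"xyz": [0, 1.1, 8], "turn": [0.12, 0, 0], "grip": 0}]}}

```text
t: 19.25
tool_pos: [0.5485, 0.1997, 0.1242]
orientation: [-0.282, 1.552, 0.282]
force: [-1.2, -0.8, -0.4]
opening: 0.0002
```

>>> {"api": "step_arm", "payload": {"commands": [{"xyz": [0, 0.4, 2], "turn": [0.03, 0, 0], "grip": 0}, {"xyz": [0, 0.7, 4], "turn": [0.06, 0, 0], "grip": 0}, {"xyz": [0, 0.9, 6], "turn": [0.09, 0, 0], "grip": 0}, {"xyz": [0, 1.1, 8], "turn": [0.12, 0, 0], "grip": 0}]}}

```text
t: 19.75
tool_pos: [0.5557, 0.2036, 0.1242]
orientation: [-0.188, 1.563, 0.188]
force: [-1.4, -0.1, 0.4]
opening: 0.0004
```

```bash
python3 arc.py
```

```text
t 19.75 z 0.12422630703690671 yaw 103.70177532162123 along bar 65.79683228144107 behind -12.913631293113427 F tool [-0.45  0.23 -1.34] open 0.0004471200489092591
```

>>> {"api": "step_arm", "payload": {"commands": [{"xyz": [0, 0.4, 2], "turn": [0.03, 0, 0], "grip": 0}, {"xyz": [0, 0.7, 4], "turn": [0.06, 0, 0], "grip": 0}, {"xyz": [0, 0.9, 6], "turn": [0.09, 0, 0], "grip": 0}, {"xyz": [0, 1.1, 8], "turn": [0.12, 0, 0], "grip": 0}]}}

```text
t: 20.25
tool_pos: [0.5623, 0.2064, 0.124]
orientation: [-0.094, 1.571, 0.093]
force: [-8.4, -1.8, 4.9]
opening: 0.0006
```

>>> {"api": "step_arm", "payload": {"commands": [{"xyz": [0, 0.4, 2], "turn": [0.03, 0, 0], "grip": 0}, {"xyz": [0, 0.7, 4], "turn": [0.06, 0, 0], "grip": 0}, {"xyz": [0, 0.9, 6], "turn": [0.09, 0, 0], "grip": 0}, {"xyz": [0, 1.1, 8], "turn": [0.12, 0, 0], "grip": 0}]}}

```text
t: 20.75
tool_pos: [0.5696, 0.2085, 0.124]
orientation: [0.0, 1.574, -0.001]
force: [-10.0, -1.3, 6.4]
opening: 0.0002
```

>>> {"api": "step_arm", "payload": {"commands": [{"xyz": [0, 0.4, 2], "turn": [0.03, 0, 0], "grip": 0}, {"xyz": [0, 0.7, 4], "turn": [0.06, 0, 0], "grip": 0}, {"xyz": [0, 0.9, 6], "turn": [0.09, 0, 0], "grip": 0}, {"xyz": [0, 1.1, 8], "turn": [0.12, 0, 0], "grip": 0}]}}

```text
t: 21.25
tool_pos: [0.5777, 0.2097, 0.124]
orientation: [0.094, 1.572, -0.095]
force: [-9.7, -1.0, 5.1]
opening: 0.0007
```

```bash
python3 arc.py
```

```text
t 21.25 z 0.12404126851976945 yaw 83.08046545229207 along bar 65.75102260861699 behind -14.148140531573876 F tool [-5.03 -2.21 -9.53] open 0.0006885924998870221
```

>>> {"api": "step_arm", "payload": {"commands": [{"xyz": [0, 0.4, 2], "turn": [0.03, 0, 0], "grip": 0}, {"xyz": [0, 0.7, 4], "turn": [0.06, 0, 0], "grip": 0}, {"xyz": [0, 0.9, 6], "turn": [0.09, 0, 0], "grip": 0}]}}

```text
t: 21.62
tool_pos: [0.5838, 0.2099, 0.1241]
orientation: [0.165, 1.567, -0.166]
force: [-8.9, -0.3, 5.1]
opening: 0.0004
```

>>> {"api": "step_arm", "payload": {"commands": [{"xyz": [0, 0.4, 2], "turn": [0.03, 0, 0], "grip": 0}, {"xyz": [0, 0.7, 4], "turn": [0.06, 0, 0], "grip": 0}, {"xyz": [0, 0.9, 6], "turn": [0.09, 0, 0], "grip": 0}]}}

```text
t: 22.0
tool_pos: [0.59, 0.2096, 0.1241]
orientation: [0.236, 1.561, -0.237]
force: [-8.3, -0.2, 4.1]
opening: 0.0008
```

```bash
python3 arc.py
```

```text
t 22.0 z 0.12410277851793357 yaw 72.77559118158455 along bar 65.78772472788167 behind -13.879828459942937 F tool [-4.12 -2.63 -7.87] open 0.000761458377495463
```

>>> {"api": "step_arm", "payload": {"commands": [{"xyz": [0, 0.4, 2], "turn": [0.03, 0, 0], "grip": 0}, {"xyz": [0, 0.7, 4], "turn": [0.06, 0, 0], "grip": 0}, {"xyz": [0, 0.9, 6], "turn": [0.09, 0, 0], "grip": 0}]}}

```text
t: 22.38
tool_pos: [0.5962, 0.2087, 0.1241]
orientation: [0.306, 1.551, -0.307]
force: [-6.6, 0.1, 4.3]
opening: 0.0004
```

>>> {"api": "step_arm", "payload": {"commands": [{"xyz": [0, 0.4, 2], "turn": [0.03, 0, 0], "grip": 0}, {"xyz": [0, 0.7, 4], "turn": [0.06, 0, 0], "grip": 0}, {"xyz": [0, 0.9, 6], "turn": [0.09, 0, 0], "grip": 0}]}}

```text
t: 22.75
tool_pos: [0.6024, 0.2073, 0.1241]
orientation: [0.377, 1.539, -0.377]
force: [-4.7, 0.3, 2.3]
opening: 0.0007
```

```bash
python3 arc.py
```

```text
t 22.75 z 0.12411848113558566 yaw 62.4591437498635 along bar 65.84438604797228 behind -13.391305816179804 F tool [-2.31 -1.9  -4.34] open 0.000687007272425343
```

Swing is now about 1.15 rad and the force is falling steadily. I'll go on in smaller steps to feel for the snap.

>>> {"api": "step_arm", "payload": {"commands": [{"xyz": [0, 0.4, 2], "turn": [0.03, 0, 0], "grip": 0}, {"xyz": [0, 0.7, 4], "turn": [0.06, 0, 0], "grip": 0}]}}

```text
t: 23.0
tool_pos: [0.6066, 0.206, 0.1241]
orientation: [0.424, 1.53, -0.424]
force: [-4.5, 0.6, 1.6]
opening: 0.0002
```

>>> {"api": "step_arm", "payload": {"commands": [{"xyz": [0, 0.4, 2], "turn": [0.03, 0, 0], "grip": 0}, {"xyz": [0, 0.7, 4], "turn": [0.06, 0, 0], "grip": 0}]}}

```text
t: 23.25
tool_pos: [0.6108, 0.2044, 0.1242]
orientation: [0.471, 1.519, -0.47]
force: [-2.2, -0.2, -0.0]
opening: 0.0006
```

>>> {"api": "step_arm", "payload": {"commands": [{"xyz": [0, 0.4, 2], "turn": [0.03, 0, 0], "grip": 0}, {"xyz": [0, 0.7, 4], "turn": [0.06, 0, 0], "grip": 0}]}}

```text
t: 23.5
tool_pos: [0.6148, 0.2027, 0.1244]
orientation: [0.518, 1.507, -0.517]
force: [-0.7, -0.6, -0.6]
opening: 0.0011
```

```bash
python3 arc.py
```

```text
t 23.5 z 0.12441491904588646 yaw 52.13602396278744 along bar 66.3999773475004 behind -12.414101988354465 F tool [ 0.55 -0.94 -0.21] open 0.001118988355739846
```

```bash
python3 -c "
from h import *
snap('wrist','pics/w6.png')"
```

```text
(no output)
```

View pics/w6.png

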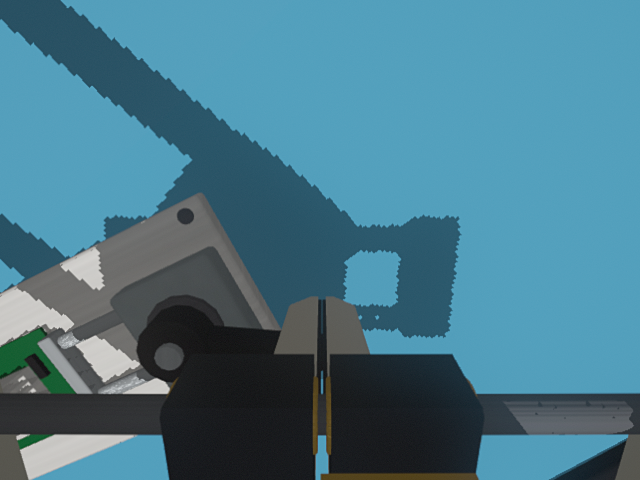

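Fingers at (322,300) hide the bar's end. The bar's upper edge runs from about (215,326) to (280,331), and the pad now lies against the board. I'll compare this with predicted edges for several lever angles.

Run:
```python
from h import *
np.set_printoptions(precision=1,suppress=True)
p=np.load('pics/w6.png.npy',allow_pickle=True).item()
P=np.array([.5838,.1427])
for a in (56,52,50,48,46,44,42,40,36):
    t=np.radians(a); e=np.array([np.cos(t),np.sin(t)]); n=np.array([-e[1],e[0]])  # +n = side of the fingers
    print(a,*[proj(p,[[*(P+e*r+n*s),.051]])[0] for r,s in ((.025,.007),(.045,.007),(.045,-.007))])
im=cv2.imread('pics/w6.png'); print({c:im[318:362,c].sum(1).tolist()[::1] for c in (235,270)})
```

```text
56 [226.9 333.3] [272.2 330.6] [275.4 358.3]
52 [228.4 336.8] [273.8 336.9] [274.8 364.3]
50 [229.1 338.5] [274.4 340.1] [274.3 367.3]
48 [229.7 340.3] [274.8 343.2] [273.7 370.3]
46 [230.2 342.1] [275.2 346.4] [273.  373.2]
44 [230.6 343.8] [275.4 349.5] [272.1 376. ]
42 [231.  345.6] [275.5 352.6] [271.2 378.9]
40 [231.3 347.4] [275.5 355.7] [270.1 381.6]
36 [231.7 351. ] [275.1 361.8] [267.7 387. ]
{235: [223, 223, 223, 220, 217, 230, 225, 221, 201, 116, 65, 74, 66, 78, 64, 62, 67, 53, 71, 66, 69, 69, 68, 59, 77, 64, 48, 71, 61, 69, 63, 64, 61, 60, 68, 70, 66, 83, 78, 75, 76, 80, 77, 73], 270: [277, 278, 282, 286, 296, 303, 313, 313, 310, 315, 321, 249, 132, 72, 76, 72, 78, 80, 69, 80, 73, 79, 71, 74, 71, 77, 71, 72, 67, 74, 73, 79, 68, 70, 74, 68, 85, 81, 89, 82, 83, 80, 84, 88]}
```

The edge matches an axis of about 51°, so the bar is still at the fingers, near dead centre and not yet over. Continuing gently.

>>> {"api": "step_arm", "payload": {"commands": [{"xyz": [0, 0.4, 2], "turn": [0.03, 0, 0], "grip": 0}, {"xyz": [0, 0.4, 2], "turn": [0.03, 0, 0], "grip": 0}]}}

```text
t: 23.8
tool_pos: [0.6165, 0.2018, 0.1245]
orientation: [0.54, 1.502, -0.539]
force: [-0.0, 0.3, -0.0]
opening: 0.0004
```

>>> {"api": "step_arm", "payload": {"commands": [{"xyz": [0, 0.4, 2], "turn": [0.03, 0, 0], "grip": 0}, {"xyz": [0, 0.4, 2], "turn": [0.03, 0, 0], "grip": 0}]}}

```text
t: 24.05
tool_pos: [0.618, 0.2008, 0.1243]
orientation: [0.563, 1.496, -0.563]
force: [0.7, -0.0, -0.4]
opening: 0.0004
```

```bash
cat > see.py <<'E'
import sys
from h import *
p,im=snap('wrist',sys.argv[1]); np.set_printoptions(precision=1,suppress=True)
P=np.array([.5838,.1427])
# bar's finger-side edge (dark) rows at columns
for c in (235,250,265,278): 
    col=im[300:365,c].sum(1).astype(int); print(c, 300+int(np.argmax(col<110)))
E
python3 arc.py; python3 see.py pics/w7.png
```

```text
t 24.05 z 0.12431491680005127 yaw 48.774739885773926 along bar 66.29904253830733 behind -12.562519243929502 F tool [0.42 0.49 0.56] open 0.0004241334834099102
235 334
250 337
265 340
278 355
```

The bar's edge now lies about 7–8° ahead of the fingers with no force on them, so it has leapt over centre. I'll back away, lift and check.

>>> {"api": "step_arm", "payload": {"commands": [{"xyz": [0, 0, -10], "turn": [0, 0, 0], "grip": 0}, {"xyz": [0, 0, -25], "turn": [0, 0, 0], "grip": 0}, {"xyz": [-20, 0, -30], "turn": [0, 0, 0], "grip": 0}, {"xyz": [-60, -10, -30], "turn": [0, 0, 0], "grip": 0}, {"xyz": [-110, -40, -20], "turn": [0, 0, 0], "grip": 0}, {"xyz": [-150, -70, 20], "turn": [0, 0, 0], "grip": 0}, {"xyz": [-150, -100, 60], "turn": [0, 0, 0], "grip": 0}, {"xyz": [-150, -100, 60], "turn": [0, 0, 0], "grip": 0}, {"xyz": [-150, -100, 60], "turn": [0, 0, 0], "grip": 0}, {"xyz": [-150, -100, 60], "turn": [0, 0, 0], "grip": 0}]}}

```text
t: 25.35
tool_pos: [0.5967, 0.0874, 0.2742]
orientation: [0.561, 1.498, -0.561]
force: [0.1, -0.5, -0.1]
opening: 0.0005
```

```bash
python3 -c "
from h import *
print(telemetry.read_state()['tool_pos'],telemetry.read_state()['force'])
snap('wrist','pics/w8.png');snap('scene','pics/sc8.png')"
```

```text
[0.5967436  0.08744334 0.27419948] [ 0.10462141 -0.54280244 -0.09108446]
```

View pics/w8.png

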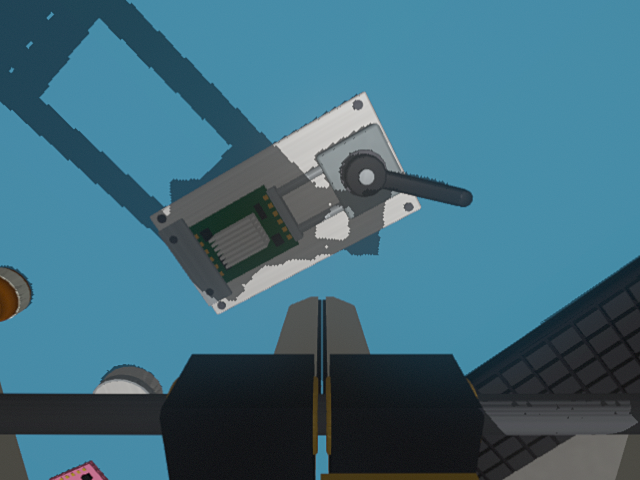

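The pad lies against the board's end at (282,215) and the board is square under the lip. The lever bar runs from the hub (365,177) to its tip (466,198), clear of the hand. Final numeric check.

Run:
```python
from h import *
np.set_printoptions(precision=4,suppress=True)
p=np.load('pics/w8.png.npy',allow_pickle=True).item()
W=at(p,[(466,198)],.051)[0,:2]-[.5838,.1427]; print('lever world angle',np.degrees(np.arctan2(W[1],W[0])),'r',np.linalg.norm(W))
th=np.radians(78.03); ex=np.array([np.cos(th),np.sin(th)]); ey=np.array([-ex[1],ex[0]]); O=np.array([.5603,.0319])
L=lambda uv,z:(lambda W:np.c_[(W-O)@ex,(W-O)@ey])(at(p,uv,z)[:,:2])
print('pad/board far corners',L([(265,188),(297,243)],.020),'lip inner ends',L([(186,218),(231,293)],.028))
a=cv2.imread('pics/w8.png'); q,b=snap('wrist','pics/w9.png'); print('change',np.abs(a.astype(int)-b)[80:340].max(), np.abs(a.astype(int)-b)[80:340].mean())
s0=cv2.imread('pics/scene0.png').astype(int);s1=cv2.imread('pics/sc8.png').astype(int)
d=(abs(s0-s1).sum(2)>60)
for n,(x0,y0,x1,y1) in dict(jar=(244,212,275,252),tin=(280,260,322,295),driver=(348,276,414,324)).items(): print(n,d[y0:y1,x0:x1].mean())
```

```text
lever world angle 37.05170294944544 r 0.08036112552079092
pad/board far corners [[ 0.0354  0.0276]
 [ 0.0347 -0.0277]] lip inner ends [[-0.0349  0.039 ]
 [-0.0393 -0.0377]]
change 108 0.9914102564102564
jar 0.0
tin 0.0
driver 0.0
```

```bash
python3 -c "
from plant import robot
print(robot.close_job())"
```

```text
the job is handed in; nothing more can be done
None
```

I put the board in the holder, slid it home under the lip and let go of it. I then pushed the cam lever with closed fingers until it snapped over centre, and handed the job in at about 25 s of the 67 s allowed.

- **Board:** the force on the tool reached about 10 N when its end met the jaw, against the 35 N limit. Before the lever was closed, the picture put the board within about 0.5 mm of home and of the jaw's middle. A rougher reading afterwards shows it still home, with the pad against its end.
- **Lever:** the push peaked at about 12 N at the readings I took, against the 20 N limit. It fell to nothing after about 1.35 rad of swing, and the bar then jumped some 0.2 rad ahead of the fingers. After I backed away it stood at about 37° (start about 129°), clear of the hand.
- **Jar, tin and screwdriver:** the scene pictures show no change at any of the three places.
- **Not confirmed:** the pad's force on the board cannot be read directly. I infer it from the snap and from the pad touching the board. The last before-and-after comparison of wrist pictures showed some pixel change (mean about 1 grey level, highest 108). I put that down to slight arm sway and noise, so it is not proof that everything was at rest. One end of the lip's edge read about 4 mm off in the last picture, which I took as a bad pixel reading, not a moved part.

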